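Box up the food samples and snap the lid home

TASK

Box the retained food samples: stand or lay the piece of carrot in the orange insert of the sample box and the piece of zucchini in the green insert, then put the blue lid on the box and press it down until both spring catches click over its ends. Keep pressing: finish with the hand still on the lid, bearing down with a clear push (half a kilo's weight or more) and the lid fully home; do not let go or back off. Leave the tomato on the plate and everything else on the bench where it is.

Things in the scene. Friction and masses are not known exactly. Their poses are not given: they have to be found in the camera images.
- box: White rectangular sample box, 108 mm (its x) by 176 mm (its y, the long way), 65 mm high to the rim, walls 5 mm, opening 98 x 166 mm, fixed to the bench on a black rubber pad. Origin: centre of its underside at bench level, z up. Two colour-coded inserts lie side by side along its y. A blue spring catch 36 mm wide stands at the middle of each short end.
- box_seat (a point): Point in the middle of the box, 51 mm above the bench: where the lid's origin is when the lid is fully home on the rim, with the lid's y along the box's y (either way round; a half turn makes no difference).
- insert_orange: Open orange insert, for the carrot, fixed in one half of the box (either half): 94 mm (x) by 79 mm (y) by 40 mm high, walls 2.5 mm, axes parallel to the box's. Origin: centre of its underside, 8 mm above the bench; inner floor 2.5 mm higher. Inner space 89 x 74 mm, its top edge 17 mm below the box's rim, so let go inside by opening the fingers only part way.
- insert_green: Open green plastic insert, for the zucchini, in the other half of the box; same size and origin as the orange one.
- lid: Light blue snap lid, 108 mm (its x) by 174 mm (its y), about 110 g, lying right way up on the bench. Origin: centre of the underside of its skirt, z up. Skirt z = 0 to 14 mm, 96 x 162 mm at its top, 3 mm narrower all round at its foot (it finds its own way into the box). Plate z = 14 to 20 mm, short ends rounded. On top, in the middle, a darker blue upright bar handle.
- lid_grip (a point): Grip point of the lid, in the bar handle, 40 mm above the lid's origin. The handle is 20 mm thick (lid x), 64 mm long (lid y), from z = 20 to 48 mm in the lid's frame.
- lid_end_a (a point): Point on the underside of the lid's plate at its +y end (0, 84, 14 mm in the lid's frame): 65 mm above the bench when that end is home on the rim.
- lid_end_b (a point): The same at the lid's -y end.
- catch_left (a joint): Spring catch at the box's +y end, top 90 mm above the bench. Its hook reaches 5 mm in over a lid's end (hook's underside 72.5 mm high); above the hook a steep lead-in ramp. Joint: 0 at rest, grows (rad) as the lid pushes the catch outward, about 0.1 at most, springs back to 0 when the lid has snapped in.
- catch_right (a joint): The same catch at the box's -y end. Pressing the lid on: its ends meet the ramps with the lid's origin about 68 mm above the bench; the push climbs to some 8 to 20 N, then the hooks spring over the ends (origin 58 to 54 mm high) and the push drops suddenly, even pulling the lid down; at 51 mm the lid sits hard on the rim. The two ends may snap a moment apart.
- carrot: Piece of carrot, an upright orange cylinder 33 to 35 mm in diameter and 42 mm high with a paler core on top, about 40 g, standing on the plate. Origin: centre of its underside.
- carrot_mid (a point): Middle of the piece of carrot, 21 mm above its underside.
- zucchini: Piece of zucchini, an upright dark green cylinder 42 mm in diameter (43 mm over its stripes) and 38 mm high with a pale cut top, about 50 g, standing on the plate. Origin: centre of its underside.
- zucchini_mid (a point): Middle of the piece of zucchini, 19 mm above its underside.
- tomato: Red tomato, 56 mm in diameter and 43 mm high, on the plate; not wanted, it stays there. Origin: centre of its underside.
- plate: Round stainless steel plate with three compartments, 272 mm across the rim, fixed on the bench. Origin: centre of its underside. Its floor is 4 mm above the bench, the rim 18 mm high, three low ridges (10 mm above the bench, 8 mm wide) run from the middle outward; carrot, zucchini and tomato stand one in each compartment, about 60 mm from the middle, in any order.
- reagent: White reagent bottle with a blue cap, 52 mm in diameter, 115 mm high; bystander. Origin: centre of its underside.
- cup: Clear sampling cup, 64 mm across, 45 mm high, with a flat tab; bystander. Origin: centre of its underside.
- pocket_scale: Dark grey pocket scale, 75 x 125 x 21 mm; bystander. Origin: centre of its underside.
- spoon: Steel spoon 170 mm long lying on the bench; bystander.
Things that resemble listed ones, but are neither listed nor needed, are in the scene too. Leave any purple look-alike of the carrot alone.

How it is judged:
By the outcome, as a careful person would: the job done as asked, in the order asked, and still so for the second after the job is handed in, while the arm keeps its last pose, push and grip.
It also fails if it takes over 72 s, if anything falls off the work surface, if the arm or the gripper's body presses on something with over 40 N, if the wrist force passes 120 N, or if a joint passes its speed limit or range.

ROBOT

A 7-joint arm with a two-finger parallel gripper is mounted at the origin on the work surface. World frame = base frame: x ahead of the robot, y to its left, z up, the work surface at z = 0. Lengths are in m, angles in rad, forces in N, time in s.
With the tool pointing down it reaches from about 0.35 to 0.9 m from the base axis. Payload 19.9 kg.
Tool frame: the origin (TCP) lies at the very end of the fingers, on their centre line; the grasp point (between the pads) lies 19 mm behind it; z points along the fingers, x is the direction in which the jaws open and shut, and the axes are right-handed (so a half turn about z gives the same grasp; the last joint's range is limited). The gripper opens to 85 mm and grips with 20 to 120 N. Pads are 22 mm wide; open, the fingers measure 114 mm over their backs; the gripper's body (76 mm by 85 mm) begins 54 mm behind the grasp point. The pads swing forward as they close: fully open they stand 13 mm farther back than shut.
Start: joints at [1.149, 0.417, -0.01, 1.614, 0.005, 1.111, -0.053], TCP at [0.232, -0.58, 0.231] pointing down, gripper open.
Joint ranges: [-2.81, 2.81], [-0.39, 2.02], [-1.27, 1.25], [0.06, 2.57], [-1.19, 4.33], [0.19, 2], [-2.82, 2.82]. Speed limits (rad/s): [1.89, 1.89, 2.39, 2.39, 3.01, 3.01, 3.01].

INTERFACE

Orientations are given as a unit quaternion [w, x, y, z].
In Python, from plant import status, eyes, ticket, spotter gives the robot as it stands.
- The arm moves only by the shell command python3 -m creep 'ROWS' [OPENING] [FORCE]. ROWS is JSON, a list that holds one entry, the list of rows, each a list of 4 numbers: the shift along the tool's x, y, z in mm, then the turn about the tool's z in rad. A call has 1 to 8 rows; each row is the pose to reach, as a shift and turn from the pose commanded when the call began, along the tool's axes at that moment; what a row does not reach only later rows make up. A row lasts 1/10 s, in which the tool goes at most 50 mm and 8.59 degrees, less where a joint would pass 70% of its speed; a pose out of reach is approached as far as the arm can. A call with a gripper value outside its range is refused whole. OPENING is the finger opening in mm, from 0 to 85.4, set as the call begins (- or left out, the last holds). The fingers move at their own pace and stop on an object; FORCE is the grip in N (left out, the last holds). Time passes only in rows, so rows that repeat a pose let the fingers close. It gives the time, the measured TCP pose, the force and the opening at its end, in the units of the state.
- status.get_obs(): the state, without advancing time (a new reading comes with each control period).
- eyes.camera(name): name is "side" or "top" or "wrist"; returns the picture (480x640x3 uint8, red, green, blue); there is no depth.
- eyes.camera_params(name): a dict with "intrinsics" (3x3 intrinsics, pixels), "distortion" ([k1, k2, p1, p2, k3] as OpenCV has them; the pictures are not rectified), "rvec" (rotation vector, rad) and "tvec" (3), from world to camera coordinates, as OpenCV has them. Camera axes: x right, y down, z forward; pixel columns grow to the right and rows downward; lengths in m; the calibration is good to about 2 mm. A picture is of the moment at which its call begins: read the wrist's pose just before it. camera_params takes no time and is no camera call; for the wrist camera it gives the pose at the moment of the call.
- ticket.hand_in(): hands the job in, once; it reports no verdict.
Trained networks look in the newest picture that a camera, given by its name, has taken for a name from the list of things; names that differ only in an ending like _2 or _b are one class to them, and where a whole thing is asked for, a point or a joint stands for the part that bears it (a point fixed in the world has none). Each returns a list of dicts, best first, with "score" (0 to 1); they miss things now and then, are a little off and sometimes report something else, mostly with a low value. They report only what shows in the picture. A call takes as long as a camera call. They do not tell look-alikes from the thing itself.
- spotter.boxes_of(label, camera): "bbox" ([centre column, centre row, width, height] in pixels, round what is visible of it).
- spotter.silhouettes(label, camera): "region" (480x640 bool, what is visible of it) and "bbox" ([centre column, centre row, width, height] in pixels, round what is visible of it).
- spotter.pinpoint(label, camera): "uv" ([column, row] in pixels: a listed point, or the origin of a listed thing).
The state is a dict: "time": time; "joint_positions": joint angles; "joint_velocities": joint speeds; "effort": joint torques, N m; "tool_pos": TCP position; "tcp_rot": TCP orientation; "force": force on the tool from outside, world axes, zero at the start; "torque": the same for the moment, N m; "finger_gap": opening from 0.0 (shut) to 1.0 (fully open).
Only numpy, scipy, OpenCV 4.12 (cv2) and the standard library are available. Lean on these libraries where they do the work, as an engineer would, in place of code of your own. Each camera call takes 0.05 s, during which the arm holds its last target. There are 200 camera calls.

## Working session

There is one attempt and no reset: what is moved stays moved. The work goes in short steps, Python scripts to look and compute and a shell command to move; the robot and the scene stay as the last step left them, time stands still between calls to the robot, and variables do not carry over. Pictures are saved under pics/ and viewed, about 8 in all and at most 12, crops included, and the job is handed in when it is done.

```bash
mkdir -p pics; ls; python3 - <<'E'
from plant import status, eyes, spotter
import cv2, numpy as np
o=status.get_obs(); print(o)
ims=[]
for c in ("top","side"):
    im=eyes.camera(c); ims.append(im); cv2.imwrite(f"pics/{c}0.png",im[:,:,::-1])
    p=eyes.camera_params(c); print(c,p)
    for n in ("box","box_seat","insert_orange","insert_green","lid","lid_grip","lid_end_a","carrot","carrot_mid","zucchini","zucchini_mid","tomato","plate"):
        print(n,[(round(d["score"],2),np.round(d["uv"]).tolist()) for d in spotter.pinpoint(n,c)[:4]])
E
```

```text
pics
{'time': 0.0, 'joint_positions': array([ 1.14850455,  0.41795814, -0.01028151,  1.61416923,  0.00469954,
        1.11068556, -0.05299761]), 'joint_velocities': array([-0.00066867,  0.00080826,  0.00136845,  0.00169178,  0.00082384,
       -0.00156301, -0.00089609]), 'effort': array([ 8.72735436e-04, -8.64444494e+01,  6.78863022e-01, -4.34895980e+01,
        1.91517093e-02,  7.38447765e-03, -1.39253481e-05]), 'tool_pos': array([ 0.23213689, -0.57992411,  0.23067233]), 'tcp_rot': array([-2.93513393e-04,  8.28144489e-01, -5.60514360e-01, -5.21500630e-04]), 'force': array([-0.31257864,  0.21941563,  0.63393182]), 'torque': array([ 0.02031632, -0.02117732,  0.01875758]), 'finger_gap': 1.0026457077675692}
top {'intrinsics': array([[512.42031484,   0.        , 318.06037702],
       [  0.        , 512.42031484, 243.87992997],
       [  0.        ,   0.        ,   1.        ]]), 'distortion': array([-0.12705104,  0.        ,  0.        ,  0.        ,  0.        ]), 'rvec': array([ 2.19067207, -2.19449413,  0.04517801]), 'tvec': array([0.02463449, 0.57180246, 1.2051853 ])}
box [(0.27, [32
[... 938 characters left out ...]
2.35699559, -0.48084902,  0.1890633 ]), 'tvec': array([-0.53745614,  0.21008264,  0.95791914])}
box [(0.8, [278.0, 201.0])]
box_seat [(0.76, [278.0, 183.0])]
insert_orange [(0.82, [288.0, 206.0])]
insert_green [(0.69, [271.0, 188.0])]
lid [(0.74, [327.0, 263.0])]
lid_grip [(0.88, [319.0, 255.0]), (0.41, [270.0, 192.0])]
lid_end_a [(0.67, [290.0, 278.0]), (0.67, [349.0, 246.0])]
carrot [(0.75, [356.0, 358.0]), (0.74, [294.0, 281.0]), (0.69, [409.0, 301.0]), (0.53, [425.0, 344.0])]
carrot_mid [(0.81, [429.0, 338.0]), (0.6, [359.0, 359.0]), (0.6, [408.0, 300.0])]
zucchini [(0.9, [315.0, 390.0])]
zucchini_mid [(0.89, [315.0, 387.0])]
tomato [(0.88, [304.0, 347.0])]
plate [(0.69, [322.0, 366.0])]
```

View pics/top0.png

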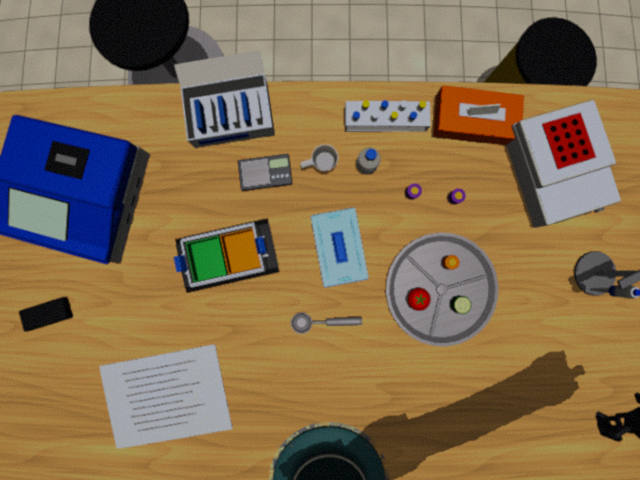

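View pics/side0.png

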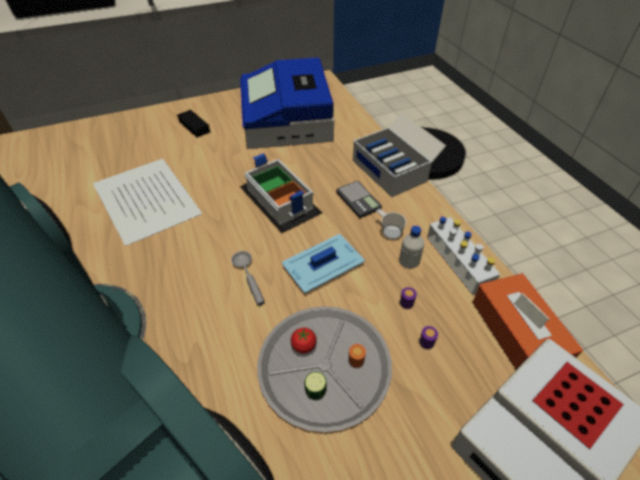

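The top view shows the carrot at (452,262), the zucchini at (461,305), the tomato at (418,299) and the lid at (340,246). The box is around (225,255), with the green insert on the left and the orange on the right. The purple look-alikes are at (413,191) and (457,196). The side view agrees.

```bash
cat > h.py <<'E'
import numpy as np, cv2
from scipy.spatial.transform import Rotation as R
from scipy.optimize import least_squares
from plant import status, eyes, spotter
def par(c):
    p=eyes.camera_params(c); return p["intrinsics"],p["distortion"],np.array(p["rvec"]),np.array(p["tvec"])
def proj(P,X): return cv2.projectPoints(np.atleast_2d(X).astype(float),P[2],P[3],P[0],P[1])[0][:,0]
def tri(obs):  # [(params,uv)]
    f=lambda X: np.concatenate([(proj(P,X)[0]-uv) for P,uv in obs])
    r=least_squares(f,[.55,0,.03]); return r.x, np.abs(r.fun).max()
def onz(P,uv,z): # pixel to plane z
    Rm=cv2.Rodrigues(P[2])[0]; u=cv2.undistortPoints(np.array([[uv]],float),P[0],P[1])[0,0]
    d=Rm.T@np.array([u[0],u[1],1]); c=-Rm.T@P[3]; return c+d*(z-c[2])/d[2]
def tool():
    o=status.get_obs(); q=o["tcp_rot"]; return o["tool_pos"],R.from_quat([q[1],q[2],q[3],q[0]]),o
def todo(X,yaw=None):
    """shift mm in tool axes to bring TCP to X; turn (about tool z) so that tool x lies along world yaw"""
    p,r,o=tool(); s=r.inv().apply(np.array(X)-p)*1000
    x=r.apply([1,0,0]); a=np.arctan2(x[1],x[0])
    t=None
    if yaw is not None:
        t=-(yaw-a); t=(t+np.pi/2)%np.pi-np.pi/2  # tool z down
    print("shift",np.round(s,1),"turn",t if t is None else round(t,3),"| yaw now",round(a,3),"j7",round(o["joint_positions"][6],2),"t",round(o["time"],2))
def pins(n,c,k=1):
    return [(round(d["score"],2),np.array(d["uv"])) for d in spotter.pinpoint(n,c)[:k]]
E
python3 - <<'E'
from h import *
T=par("top");S=par("side")
eyes.camera("top");eyes.camera("side")
for n,a,b in [("carrot_mid",(452,262),(358,356)),("zucchini_mid",(459,303),(315,387)),("lid_grip",(337,246),(320,255)),("tomato",(417,299),(304,347)),("box?",(224,254),(278,191))]:
    x,e=tri([(T,a),(S,b)]); print(n,np.round(x,3),round(e,1))
for n in("carrot","zucchini","lid","lid_grip","box","insert_orange","insert_green"):
    for c in("top","side"):
        print(n,c,[(round(d["score"],2),np.round(d["bbox"]).tolist()) for d in spotter.silhouettes(n,c)[:3]])
W=par("wrist"); print(W, tool()[0], tool()[1].as_matrix().round(3))
Rm=cv2.Rodrigues(W[2])[0]; c=-Rm.T@W[3]; print("cam in tool",tool()[1].inv().apply(c-tool()[0]),"axis",tool()[1].inv().apply(Rm[2]))
todo([.39,-.30,.28])
E
```

```text
carrot_mid [ 0.529 -0.292  0.035] 0.5
zucchini_mid [ 0.429 -0.311  0.019] 0.3
lid_grip [ 0.563 -0.02   0.038] 1.0
tomato [ 0.442 -0.214  0.004] 0.8
box? [0.547 0.245 0.033] 0.4
carrot top [(0.8, [457.0, 197.0, 25.0, 16.0]), (0.62, [415.0, 189.0, 17.0, 16.0]), (0.48, [453.0, 262.0, 17.0, 17.0])]
carrot side [(0.85, [356.0, 356.0, 17.0, 29.0]), (0.76, [428.0, 338.0, 20.0, 21.0]), (0.69, [408.0, 300.0, 15.0, 26.0])]
zucchini top [(0.73, [462.0, 304.0, 21.0, 14.0]), (0.3, [227.0, 256.0, 106.0, 76.0])]
zucchini side [(0.81, [316.0, 387.0, 20.0, 30.0]), (0.54, [324.0, 262.0, 83.0, 56.0])]
lid top [(0.76, [340.0, 245.0, 53.0, 78.0])]
lid side [(0.63, [325.0, 262.0, 81.0, 60.0])]
lid_grip top [(0.68, [339.0, 245.0, 58.0, 75.0]), (0.43, [460.0, 303.0, 26.0, 17.0])]
lid_grip side [(0.79, [322.0, 263.0, 88.0, 60.0]), (0.43, [413.0, 246.0, 26.0, 45.0]), (0.24, [295.0, 201.0, 11.0, 21.0])]
box top [(0.56, [225.0, 257.0, 110.0, 73.0]), (0.27, [319.0, 158.0, 35.0, 27.0]), (0.21, [367.0, 163.0, 23.0, 23.0])]
box side [(0.87, [282.0, 191.0, 83.0, 80.0]), (0.3, [361.0, 198.0, 50.0, 36.0])]
insert_oran
[... 167 characters left out ...]
, 244.0, 13.0, 14.0])]
insert_green side [(0.6, [271.0, 180.0, 37.0, 29.0])]
(array([[342.11828594,   0.        , 317.5805329 ],
       [  0.        , 342.11828594, 240.60194256],
       [  0.        ,   0.        ,   1.        ]]), array([-0.02207939,  0.        ,  0.        ,  0.        ,  0.        ]), array([-2.38861945,  1.61448069,  0.24538216]), array([-0.62467607, -0.03872705,  0.37859209])) [ 0.23228655 -0.58021328  0.23126756] [[ 0.372 -0.928 -0.   ]
 [-0.928 -0.372  0.   ]
 [-0.     0.    -1.   ]]
cam in tool [-8.86340228e-05 -7.57339156e-02 -1.41298027e-01] axis [-3.97367733e-04  2.95897472e-01  9.55219623e-01]
shift [-201.5 -250.6  -48.7] turn None | yaw now -1.19 j7 -0.05 t 2.2
```

```bash
python3 -m creep '[[[-205,-349,-20,-1.2],[-205,-349,-20,-1.2],[-205,-349,-20,-1.2],[-205,-349,-20,-1.2],[-205,-349,-20,-1.2],[-205,-349,-20,-1.2],[-205,-349,-20,-1.2],[-205,-349,-20,-1.2]]]' 60 30
python3 - <<'E'
from h import *
todo([.48,-.26,.25],.28)
E
```

```text
time: 3.0
tool_pos: [0.4778, -0.2626, 0.2515]
tcp_rot: [0.0, 1.0, 0.008, 0.0]
force: [1.4, -0.3, 0.8]
finger_gap: 0.701
shift [ 2.2 -2.6  1.5] turn -0.264 | yaw now 0.016 j7 0.36 t 3.0
```

```bash
python3 -m creep '[[[2,-3,2,-0.13],[2,-3,2,-0.264],[2,-3,2,-0.264],[2,-3,2,-0.264]]]'
python3 - <<'E'
from h import *
p=par("wrist"); im=eyes.camera("wrist"); cv2.imwrite("pics/w1.png",im[:,:,::-1])
np.save("w1.npy",np.array([*p[2],*p[3]]))
for n in("carrot","zucchini"):
    for d in spotter.silhouettes(n,"wrist")[:3]: print(n,round(d["score"],2),np.round(d["bbox"]).tolist())
    for s,uv in pins(n+"_mid","wrist",3): print(n,s,uv.round(1),onz(p,uv,.025 if n[0]=="c" else .023).round(4))
E
```

```text
time: 3.4
tool_pos: [0.4787, -0.2616, 0.249]
tcp_rot: [-0.0, 0.991, 0.134, -0.0]
force: [0.1, 0.4, 0.1]
finger_gap: 0.7
carrot 0.78 [356.0, 241.0, 37.0, 40.0]
carrot 0.66 [525.0, 208.0, 56.0, 34.0]
carrot 0.83 [354.4 240.4] [ 0.5281 -0.286   0.025 ]
carrot 0.67 [472.2 288.2] [ 0.6787 -0.305   0.025 ]
carrot 0.56 [520.5 208.1] [ 0.6922 -0.2021  0.025 ]
zucchini 0.73 [263.0, 238.0, 42.0, 46.0]
zucchini 0.71 [304.0, 198.0, 247.0, 243.0]
zucchini 0.79 [263.2 237.8] [ 0.4291 -0.311   0.023 ]
```

View pics/w1.png

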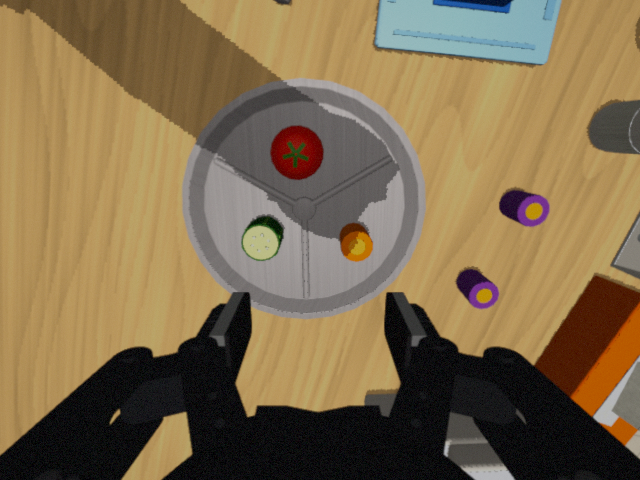

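```bash
python3 -m creep '[[[40,38,130,0],[40,38,130,0],[40,38,130,0],[40,38,130,0],[40,38,130,0]]]'
cat >> h.py <<'E'
def look(n,z,fn=None,P0=None,k=2):
    """mid of n by silhouette box and pinpoint on plane z"""
    p=par("wrist"); im=eyes.camera("wrist")
    if fn: cv2.imwrite(fn,im[:,:,::-1])
    for s,uv in pins(n+"_mid","wrist",k): print("pin",s,uv.round(1),onz(p,uv,z).round(4))
    for d in spotter.silhouettes(n,"wrist")[:k]: print("sil",round(d["score"],2),np.round(d["bbox"]).tolist(),onz(p,d["bbox"][:2],z).round(4))
    return p
E
python3 - <<'E'
from h import *
p=look("carrot",.025,"pics/w2.png")
w=np.load("w1.npy"); P1=(p[0],p[1],w[:3],w[3:])
uv=pins("carrot_mid","wrist")[0][1]
x,e=tri([(P1,(354.4,240.4)),(p,uv)]); print("tri",x.round(4),e.round(2))
todo([x[0],x[1],.016],.28)
E
```

```text
time: 4.15
tool_pos: [0.5275, -0.2868, 0.1187]
tcp_rot: [-0.001, 0.991, 0.136, -0.0]
force: [0.1, -0.0, 0.6]
finger_gap: 0.705
pin 0.96 [316.3 243. ] [ 0.5265 -0.2857  0.025 ]
pin 0.87 [578.9 191.1] [ 0.6921 -0.1995  0.025 ]
sil 0.93 [585.0, 196.0, 88.0, 54.0] [ 0.698  -0.2014  0.025 ]
sil 0.67 [507.0, 318.0, 67.0, 64.0] [ 0.6858 -0.3044  0.025 ]
tri [ 0.5256 -0.2823  0.0369] 0.54
shift [ -1.1  -5.8 104.9] turn -0.006 | yaw now 0.274 j7 0.52 t 4.35
```

```bash
python3 -m creep '[[[-1,-1,40,0],[-1,-1,80,0],[-1,-1,100,0],[-1,-1,106,0],[-1,-1,106,0]]]' && python3 -m creep '[[[0,0,0,0],[0,0,0,0],[0,0,0,0],[0,0,0,0],[0,0,0,0],[0,0,0,0]]]' 20 35
```

```text
time: 4.85
tool_pos: [0.5266, -0.2865, 0.0137]
tcp_rot: [0.0, 0.991, 0.137, 0.0]
force: [-0.5, -0.1, 0.4]
finger_gap: 0.703
time: 5.45
tool_pos: [0.5274, -0.2869, 0.0147]
tcp_rot: [0.001, 0.991, 0.137, 0.001]
force: [-0.8, 0.2, 9.3]
finger_gap: 0.395
```

```bash
python3 -m creep '[[[0,0,-30,0],[0,0,-80,0],[0,0,-130,0],[0,0,-150,0],[0,0,-150,0]]]'; python3 - <<'E'
from h import *
todo([.55,.20,.22],.28)
E
```

```text
time: 5.95
tool_pos: [0.528, -0.2872, 0.1674]
tcp_rot: [0.002, 0.991, 0.136, 0.002]
force: [-0.2, -0.5, -2.2]
finger_gap: 0.391
shift [ 153.2 -462.8  -54.2] turn -0.006 | yaw now 0.274 j7 0.54 t 5.95
```

```bash
python3 -m creep '[[[153,-463,-54,0],[153,-463,-54,0],[153,-463,-54,0],[153,-463,-54,0],[153,-463,-54,0],[153,-463,-54,0],[153,-463,-54,0],[153,-463,-54,0]]]'; python3 -m creep '[[[18,-54,-6,0],[28,-85,-12,0],[28,-85,-12,0],[28,-85,-12,0]]]'; python3 - <<'E'
from h import *
p=par("wrist"); im=eyes.camera("wrist"); cv2.imwrite("pics/w3.png",im[:,:,::-1]); np.save("w3.npy",np.array([*p[2],*p[3]]))
for n,z in(("box_seat",.051),("insert_orange",.008),("insert_green",.008)):
    for s,uv in pins(n,"wrist",2): print(n,s,uv.round(1),onz(p,uv,z).round(4))
for n in("box","insert_orange","insert_green","catch_left"):
    for d in spotter.silhouettes(n,"wrist")[:2]:
        m=d["region"].astype(np.uint8); c=max(cv2.findContours(m,0,2)[0],key=cv2.contourArea); r=cv2.minAreaRect(c)
        print(n,round(d["score"],2),np.round(d["bbox"]),r)
print(status.get_obs()["finger_gap"],tool()[0])
E
```

```text
time: 6.75
tool_pos: [0.5439, 0.1126, 0.2071]
tcp_rot: [0.0, 0.991, 0.136, -0.0]
force: [1.5, -0.0, -1.2]
finger_gap: 0.392
time: 7.15
tool_pos: [0.5479, 0.2009, 0.2186]
tcp_rot: [-0.0, 0.991, 0.137, -0.0]
force: [0.7, -1.3, -0.5]
finger_gap: 0.395
insert_orange 0.57 [328.3 209.5] [0.5583 0.2052 0.008 ]
insert_green 0.62 [327.3 123.1] [0.5331 0.2873 0.008 ]
box 0.63 [334. 153. 146. 246.] ((334.1671142578125, 150.47283935546875), (143.38427734375, 248.79490661621094), 0.8487642407417297)
insert_orange 0.93 [329. 213. 105.  90.] ((327.2292785644531, 212.14366149902344), (102.75251770019531, 86.56439971923828), 3.012787342071533)
insert_green 0.84 [334. 119. 113. 102.] ((332.7360534667969, 120.6176986694336), (111.73221588134766, 96.68617248535156), 3.66778826713562)
catch_left 0.91 [344.  45.  58.  43.] ((340.60809326171875, 45.86579513549805), (51.79680252075195, 38.70113754272461), 1.9749339818954468)
0.39482911908226864 [0.54842768 0.19954317 0.2190296 ]
```

View pics/w3.png

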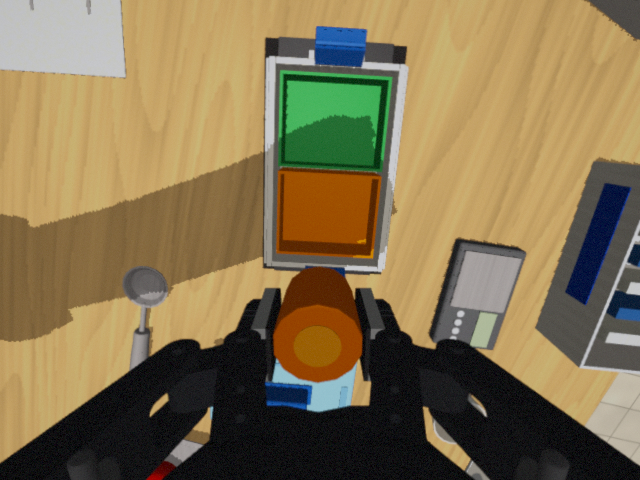

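The wrist view from above shows the box: green insert at about (333,120), orange at about (328,212), and catches at (341,46) and (325,270). The carrot is held upright in the fingers.

```bash
cat >> h.py <<'E'
def boxfit(im,p,guess,bx=(240,425,45,285)):
    hsv=cv2.cvtColor(im,cv2.COLOR_RGB2HSV)
    m=((hsv[...,1]<45)&(hsv[...,2]>165)).astype(np.uint8); k=np.zeros_like(m); k[bx[2]:bx[3],bx[0]:bx[1]]=1; m&=k
    n,l,s,_=cv2.connectedComponentsWithStats(m); big=np.isin(l,[i for i in range(1,n) if s[i,4]>40])
    pts=np.argwhere(big)[:,::-1].astype(np.float32); q=cv2.convexHull(pts)[:,0]
    # hull to rim plane z=.065, fit rectangle 108x176
    W=np.array([onz(p,u,.065)[:2] for u in q])
    r=cv2.minAreaRect((W*1000).astype(np.float32)); print("rim rect",np.round(r[0],1),np.round(r[1],1),round(r[2],2))
    return r
E
python3 - <<'E'
from h import *
im=cv2.imread("pics/w3.png")[:,:,::-1].copy(); p=par("wrist"); w=np.load("w3.npy"); p=(p[0],p[1],w[:3],w[3:])
boxfit(im,p,None)
W=[onz(p,u,.065)[:2] for u in((266,57),(407,66),(385,272),(264,268))]
print(np.round(W,4),np.mean(W,0), [np.linalg.norm(W[i]-W[i-1]).round(3) for i in range(4)])
d=(W[0]+W[1]-W[2]-W[3]); print("box y yaw",np.arctan2(d[1],d[0])); d=W[1]+W[2]-W[0]-W[3]; print("box x yaw",np.arctan2(d[1],d[0]))
hsv=cv2.cvtColor(im,cv2.COLOR_RGB2HSV)
for n,lo,hi in(("green",45,75),("orange",8,18)):
    m=((hsv[...,0]>lo)&(hsv[...,0]<hi)&(hsv[...,1]>150)&(hsv[...,2]>50)).astype(np.uint8); m[:50]=0; m[268:]=0; m[:,:262]=0;m[:,410:]=0
    m=cv2.morphologyEx(m,2,np.ones((3,3)))if 0 else m
    c=max(cv2.findContours(m,0,1)[0],key=cv2.contourArea)[:,0]
    Wm=np.array([onz(p,u,.048)[:2]*1000 for u in c],np.float32); r=cv2.minAreaRect(Wm); print(n,np.round(r[0],1),np.round(r[1],1),round(r[2],2))
E
```

```text
rim rect [545.1 250. ] [111.8 180.3] 12.65
[[0.4726 0.3191]
 [0.5804 0.3432]
 [0.6207 0.174 ]
 [0.5117 0.1471]] [0.54636873 0.24583687] [np.float64(0.176), np.float64(0.11), np.float64(0.174), np.float64(0.112)]
box y yaw 1.7993615693836258
box x yaw 0.2310494371993651
green [537.2 287.5] [92.5 77.8] 12.67
orange [554.7 208.3] [93.8 81.8] 12.73
```

```bash
python3 - <<'E'
from h import *
todo([.555,.208,.10],.222); todo([.555,.208,.0225],.222)
E
```

```text
shift [  8.6  -6.4 119. ] turn 0.051 | yaw now 0.273 j7 -0.34 t 7.55
shift [  8.6  -6.4 196.5] turn 0.051 | yaw now 0.273 j7 -0.34 t 7.55
```

```bash
python3 -m creep '[[[9,-6,45,0.05],[9,-6,90,0.05],[9,-6,125,0.05],[9,-6,155,0.05],[9,-6,180,0.05],[9,-6,192,0.05],[9,-6,197,0.05],[9,-6,197,0.05]]]'; python3 -m creep '[[[0,0,0,0],[0,0,0,0],[0,0,0,0],[0,0,0,0]]]' 46 35
```

```text
time: 8.35
tool_pos: [0.5556, 0.2085, 0.0225]
tcp_rot: [-0.0, 0.994, 0.112, 0.0]
force: [-0.0, 0.2, 0.3]
finger_gap: 0.393
time: 8.75
tool_pos: [0.5556, 0.2084, 0.0225]
tcp_rot: [-0.0, 0.994, 0.112, 0.0]
force: [-0.1, 1.4, -0.2]
finger_gap: 0.541
```

```bash
python3 -m creep '[[[0,0,-40,0],[0,0,-85,0],[0,0,-130,0],[-20,40,-150,0],[-239,478,-150,0],[-239,478,-150,0],[-239,478,-150,0],[-239,478,-150,0]]]' 62 35; python3 - <<'E'
from h import *
todo([.429,-.31,.12],.25)
E
```

```text
time: 9.55
tool_pos: [0.4965, -0.0311, 0.1724]
tcp_rot: [0.0, 0.994, 0.112, 0.0]
force: [0.9, -0.9, -0.4]
finger_gap: 0.727
shift [-127.8  256.9   52.5] turn -0.026 | yaw now 0.224 j7 0.05 t 9.55
```

```bash
python3 -m creep '[[[-128,257,20,0],[-128,257,20,0],[-128,257,20,0],[-128,257,20,0],[-128,257,20,0],[-128,257,35,0],[-128,257,52,0],[-128,257,52,0]]]'; python3 - <<'E'
from h import *
p=look("zucchini",.023,"pics/w4.png")
w=np.load("w1.npy"); P1=(p[0],p[1],w[:3],w[3:])
d=pins("zucchini_mid","wrist")
if d:
    x,e=tri([(P1,(263.2,237.8)),(p,d[0][1])]); print("tri",x.round(4),e.round(2))
print(tool()[0]); todo([.429,-.311,.015])
E
```

```text
time: 10.35
tool_pos: [0.4283, -0.3084, 0.1184]
tcp_rot: [-0.001, 0.994, 0.111, -0.001]
force: [-0.6, 0.2, 0.1]
finger_gap: 0.724
pin 0.86 [318.5 249.5] [ 0.4299 -0.3122  0.023 ]
sil 0.96 [318.0, 249.0, 57.0, 70.0] [ 0.4292 -0.3121  0.023 ]
tri [ 0.4295 -0.3103  0.0277] 0.72
[ 0.43038987 -0.30763221  0.12104494]
shift [ -2.2   2.9 106. ] turn None | yaw now 0.226 j7 0.61 t 10.55
```

```bash
python3 -m creep '[[[-1,4,40,0],[-1,4,80,0],[-1,4,100,0],[-1,4,106,0],[-1,4,106,0]]]' && python3 -m creep '[[[0,0,0,0],[0,0,0,0],[0,0,0,0],[0,0,0,0],[0,0,0,0],[0,0,0,0]]]' 28 35; python3 -m creep '[[[0,0,-40,0],[0,0,-90,0],[0,0,-140,0],[80,-160,-160,0],[240,-500,-160,0],[240,-500,-160,0],[240,-500,-160,0],[240,-500,-160,0]]]'; python3 - <<'E'
from h import *
todo([.545,.22,.19],.222)
E
```

```text
time: 11.05
tool_pos: [0.4299, -0.312, 0.0144]
tcp_rot: [-0.0, 0.994, 0.112, 0.0]
force: [0.6, 0.2, 0.8]
finger_gap: 0.727
time: 11.65
tool_pos: [0.4303, -0.3129, 0.0157]
tcp_rot: [0.001, 0.994, 0.112, 0.001]
force: [-1.5, 1.9, 8.1]
finger_gap: 0.471
time: 12.45
tool_pos: [0.4856, -0.0674, 0.1668]
tcp_rot: [0.001, 0.994, 0.112, 0.001]
force: [2.0, -0.2, -0.1]
finger_gap: 0.468
shift [ 121.7 -267.   -23.4] turn 0.002 | yaw now 0.224 j7 0.13 t 12.45
```

```bash
python3 -m creep '[[[122,-267,-23,0],[122,-267,-23,0],[122,-267,-23,0],[122,-267,-23,0],[122,-267,-23,0],[122,-267,-23,0],[122,-267,-23,0],[122,-267,-23,0]]]'; python3 - <<'E'
from h import *
p=par("wrist"); im=eyes.camera("wrist"); cv2.imwrite("pics/w5.png",im[:,:,::-1])
hsv=cv2.cvtColor(im,cv2.COLOR_RGB2HSV)
m=((hsv[...,0]>45)&(hsv[...,0]<75)&(hsv[...,1]>150)&(hsv[...,2]>50)).astype(np.uint8); m[250:]=0
c=max(cv2.findContours(m,0,1)[0],key=cv2.contourArea)[:,0]
r=cv2.minAreaRect(np.array([onz(p,u,.048)[:2]*1000 for u in c],np.float32)); print(r)
todo([.537,.2875,.10],.222)
todo([.537,.2875,.0235],.222)
E
```

```text
time: 13.25
tool_pos: [0.5448, 0.2192, 0.1892]
tcp_rot: [-0.0, 0.994, 0.113, 0.0]
force: [-0.1, 0.5, -1.1]
finger_gap: 0.469
((537.201171875, 287.541015625), (92.72933959960938, 77.90062713623047), 12.447277069091797)
shift [  7.7 -69.7  88.9] turn 0.002 | yaw now 0.224 j7 -0.45 t 13.3
shift [  7.7 -69.8 165.4] turn 0.002 | yaw now 0.224 j7 -0.45 t 13.3
```

View pics/w5.png

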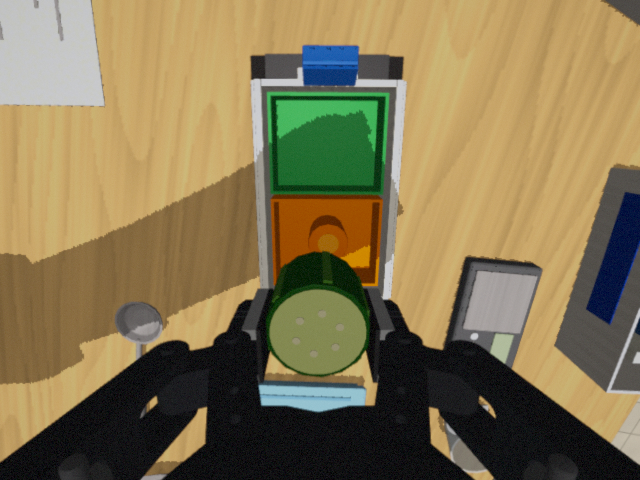

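The carrot stands in the orange insert at (328,238), the zucchini is held upright, and the green insert at (328,143) is clear.

```bash
python3 -m creep '[[[4,-35,5,0],[8,-70,30,0],[8,-70,75,0],[8,-70,115,0],[8,-70,145,0],[8,-70,160,0],[8,-70,166,0],[8,-70,166,0]]]'; python3 -m creep '[[[0,0,0,0],[0,0,0,0],[0,0,0,0],[0,0,0,0]]]' 52 35; python3 -m creep '[[[0,0,-40,0],[0,0,-85,0],[0,0,-130,0],[0,0,-170,0],[0,200,-190,0.4],[0,230,-190,0.8],[0,230,-190,0.8],[0,230,-190,0.8]]]' 70 ; python3 - <<'E'
from h import *
im=eyes.camera("wrist"); cv2.imwrite("pics/w6.png",im[:,:,::-1])
p=par("wrist")
for n,z in (("lid_grip",.04),("lid_end_a",.014),("lid_end_b",.014)):
    for s,uv in pins(n,"wrist",3): print(n,s,uv.round(1),onz(p,uv,z).round(4))
todo([.563,-.02,.17],.17-np.pi/2)
E
```

```text
time: 14.1
tool_pos: [0.5378, 0.2878, 0.0232]
tcp_rot: [0.0, 0.994, 0.111, 0.0]
force: [0.1, 0.9, 0.1]
finger_gap: 0.467
time: 14.5
tool_pos: [0.5374, 0.2883, 0.0228]
tcp_rot: [-0.0, 0.994, 0.112, 0.0]
force: [-0.0, 0.7, -0.4]
finger_gap: 0.61
time: 15.3
tool_pos: [0.5815, 0.092, 0.2104]
tcp_rot: [-0.0, 0.982, -0.19, 0.0]
force: [0.2, 0.4, 0.7]
finger_gap: 0.821
lid_grip 0.65 [346.  321.6] [ 0.5688 -0.0291  0.04  ]
lid_end_a 0.71 [410.2 277.1] [ 0.6483 -0.0209  0.014 ]
lid_end_b 0.71 [410.2 277.1] [ 0.6483 -0.0209  0.014 ]
shift [ 24.4 111.9  40. ] turn 1.023 | yaw now -0.378 j7 -0.76 t 15.5
```

```bash
python3 -m creep '[[[24,112,40,0.5],[24,112,40,1.02],[24,112,40,1.02],[24,112,40,1.02],[24,112,40,1.02],[24,112,40,1.02],[24,112,40,1.02],[24,112,40,1.02]]]'; python3 - <<'E'
from h import *
im=eyes.camera("wrist"); cv2.imwrite("pics/w7.png",im[:,:,::-1])
p=par("wrist")
for n,z in (("lid_grip",.04),("lid_end_a",.014)):
    for s,uv in pins(n,"wrist",3): print(n,s,uv.round(1),onz(p,uv,z).round(4))
hsv=cv2.cvtColor(im,cv2.COLOR_RGB2HSV)
print(hsv[240,320])
for nm,smin,smax,z in(("handle",170,256,.048),("plate",60,256,.020)):
    m=((hsv[...,0]>90)&(hsv[...,0]<120)&(hsv[...,1]>smin)&(hsv[...,1]<smax)&(hsv[...,2]>60)).astype(np.uint8)
    c=max(cv2.findContours(m,0,1)[0],key=cv2.contourArea)[:,0]
    r=cv2.minAreaRect(np.array([onz(p,u,z)[:2]*1000 for u in c],np.float32)); print(nm,r)
print(tool()[0])
E
```

```text
time: 16.3
tool_pos: [0.5625, -0.0172, 0.1697]
tcp_rot: [-0.0, 0.766, -0.642, -0.0]
force: [0.2, -0.0, 0.1]
finger_gap: 0.82
lid_grip 0.76 [329. 231.] [ 0.5642 -0.0264  0.04  ]
lid_end_a 0.81 [328.4 121.3] [ 0.649  -0.0103  0.014 ]
lid_end_a 0.79 [325.2 303.6] [ 0.4852 -0.0388  0.014 ]
[109 198 108]
handle ((569.989990234375, -23.17962074279785), (69.9708023071289, 24.517244338989258), 11.20676040649414)
plate ((557.933837890625, -25.321006774902344), (155.45555114746094, 106.35999298095703), 11.369853019714355)
[ 0.56256084 -0.01804977  0.16971606]
```

View pics/w7.png

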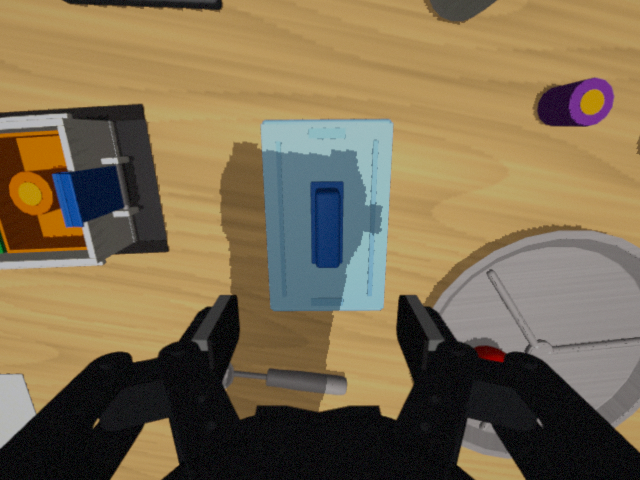

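The lid's plate corners are at (262,121), (392,121), (384,309) and (271,310), with the handle at (327,224).

```bash
python3 - <<'E'
from h import *
p=par("wrist")
W=np.array([onz(p,u,.020)[:2] for u in((262,121),(392,121),(384,309),(271,310))])
print(W.round(4),W.mean(0),[np.linalg.norm(W[i]-W[i-1]).round(4) for i in range(4)])
d=W[0]+W[1]-W[2]-W[3]; print("yaw y",np.arctan2(d[1],d[0]));d=W[1]+W[2]-W[0]-W[3]; print("x",np.arctan2(d[1],d[0])+np.pi/2)
H=np.array([onz(p,u,.048)[:2] for u in((317,190),(339,190),(340,265),(318,267))]);print(H.mean(0),[np.linalg.norm(H[i]-H[i-1]).round(4) for i in range(4)])
todo([*((H.mean(0)+W.mean(0))/2),.08],.192-np.pi/2)
todo([*((H.mean(0)+W.mean(0))/2),.0245],.192-np.pi/2)
E
```

```text
[[ 0.6395  0.0419]
 [ 0.6584 -0.0612]
 [ 0.4927 -0.0948]
 [ 0.4722  0.0107]] [ 0.56568793 -0.0258517 ] [np.float64(0.1701), np.float64(0.1048), np.float64(0.1691), np.float64(0.1075)]
yaw y 0.19193377633231595
x 0.1864542557118427
[ 0.56766342 -0.02571806] [np.float64(0.0636), np.float64(0.0169), np.float64(0.0618), np.float64(0.0182)]
shift [ 8.4 -2.7 89.7] turn -0.012 | yaw now -1.391 j7 -1.5 t 16.45
shift [  8.4  -2.7 145.2] turn -0.012 | yaw now -1.391 j7 -1.5 t 16.45
```

```bash
python3 -m creep '[[[8,-3,45,-0.012],[8,-3,85,-0.012],[8,-3,115,-0.012],[8,-3,135,-0.012],[8,-3,145,-0.012],[8,-3,146,-0.012]]]' 50 60; python3 -m creep '[[[0,0,0,0],[0,0,0,0],[0,0,0,0],[0,0,0,0],[0,0,0,0],[0,0,0,0],[0,0,0,0]]]' 10 60;
```

```text
time: 17.05
tool_pos: [0.5665, -0.026, 0.0229]
tcp_rot: [0.0, 0.771, -0.637, -0.001]
force: [0.1, -0.9, -0.9]
finger_gap: 0.587
time: 17.75
tool_pos: [0.5677, -0.0263, 0.0251]
tcp_rot: [-0.001, 0.77, -0.638, 0.001]
force: [-1.2, 1.0, 4.8]
finger_gap: 0.222
```

```bash
python3 -m creep '[[[0,0,-20,0],[0,0,-60,0],[0,0,-105,0],[0,0,-130,0],[0,0,-130,0]]]'; python3 -m creep '[[[-40,-4,0,-0.14],[-80,-8,0,-0.28],[-120,-12,0,-0.42],[-160,-16,0,-0.56],[-200,-20,0,-0.70],[-235,-25,0,-0.84],[-260,-28,0,-0.98],[-273,-29,0,-1.12]]]'; python3 - <<'E'
from h import *
todo([.546,.248,.155],.222)
E
```

```text
time: 18.25
tool_pos: [0.569, -0.0263, 0.1584]
tcp_rot: [-0.002, 0.77, -0.638, 0.003]
force: [0.4, 0.4, -0.8]
finger_gap: 0.22
time: 19.05
tool_pos: [0.5439, 0.25, 0.1537]
tcp_rot: [-0.0, 0.992, -0.127, -0.0]
force: [-0.5, 0.2, -0.9]
finger_gap: 0.219
shift [ 2.5  1.4 -1.3] turn -0.477 | yaw now -0.255 j7 -0.97 t 19.05
```

```bash
python3 -m creep '[[[2,1,0,-0.14],[2,1,0,-0.28],[2,1,0,-0.42],[2,1,0,-0.477],[2,1,0,-0.477],[2,1,0,-0.477]]]'; python3 - <<'E'
from h import *
p=par("wrist"); im=eyes.camera("wrist"); a=im.copy()
t,r,_=tool(); yaw=.222
# expected lid plate outline (green) if lid is centred on tool, box rim + inner opening (magenta)
def rect(hx,hy,z,c,y):
    Rz=np.array([[np.cos(y),-np.sin(y)],[np.sin(y),np.cos(y)]])
    P=np.array([[sx*hx,sy*hy] for sx,sy in((-1,-1),(1,-1),(1,1),(-1,1))])@Rz.T+c
    return proj(p,np.c_[P,np.full(4,z)]).round().astype(int)
x=r.apply([1,0,0]); ty=np.arctan2(x[1],x[0]); print("tool yaw",ty,t)
cv2.polylines(a,[rect(.054,.087,t[2]-.025+.02,t[:2],ty)],True,(0,255,0),1)
cv2.polylines(a,[rect(.054,.088,.065,np.array([.546,.248]),yaw)],True,(255,0,255),1)
cv2.imwrite("pics/w8.png",a[:,:,::-1])
s=eyes.camera("side"); cv2.imwrite("pics/s8.png",s[:,:,::-1])
E
```

```text
time: 19.65
tool_pos: [0.5463, 0.2457, 0.1536]
tcp_rot: [-0.0, 0.994, 0.105, -0.0]
force: [0.1, 0.4, -1.2]
finger_gap: 0.223
tool yaw 0.21111790091183613 [0.54635192 0.24577653 0.15371145]
```

View pics/w8.png

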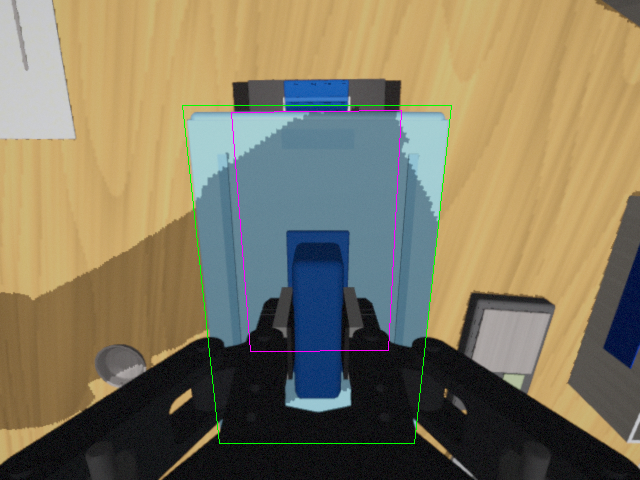

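```bash
python3 -m creep '[[[0,-5,15,-0.01],[0,-5,35,-0.01],[0,-5,45,-0.01],[0,-5,48,-0.01],[0,-5,48,-0.01],[0,-5,48,-0.01]]]'; python3 - <<'E'
from h import *
todo([.5455,.2505,.100],.2205)
s=eyes.camera("side"); cv2.imwrite("pics/s9.png",cv2.resize(s[120:260,200:360,::-1],(800,700),interpolation=2)[:600])
E
```

```text
time: 20.35
tool_pos: [0.5456, 0.251, 0.1063]
tcp_rot: [-0.0, 0.994, 0.111, 0.0]
force: [0.3, -0.5, -0.4]
finger_gap: 0.22
shift [-0.3  0.4  6.3] turn 0.002 | yaw now 0.223 j7 -0.58 t 20.35
```

View pics/s9.png

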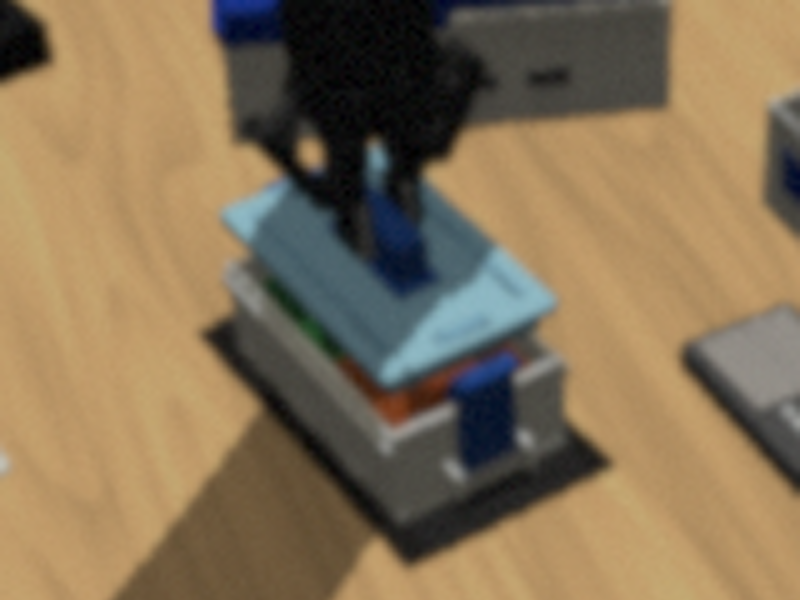

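The side crop shows the lid level and squarely above the box, between the catches. Now I press in small steps.

```bash
python3 -m creep '[[[0,0,6,0],[0,0,10,0],[0,0,13,0],[0,0,15,0],[0,0,15,0]]]'; python3 -m creep '[[[0,0,1,0],[0,0,2,0],[0,0,3,0],[0,0,3,0]]]'
```

```text
time: 20.9
tool_pos: [0.5456, 0.2504, 0.0906]
tcp_rot: [0.0, 0.994, 0.111, -0.0]
force: [1.4, -3.7, 2.3]
finger_gap: 0.219
time: 21.3
tool_pos: [0.5458, 0.2508, 0.0882]
tcp_rot: [-0.0, 0.994, 0.111, 0.0]
force: [0.7, -4.2, 6.8]
finger_gap: 0.22
```

```bash
python3 -m creep '[[[0,1,0,0],[0,2,0,0],[0,2,2,0],[0,2,2,0]]]'; python3 -m creep '[[[0,0,1,0],[0,0,2,0],[0,0,3,0],[0,0,3,0]]]'
```

```text
time: 21.7
tool_pos: [0.5463, 0.2495, 0.0865]
tcp_rot: [-0.001, 0.994, 0.111, 0.001]
force: [1.7, -0.6, 8.5]
finger_gap: 0.221
time: 22.1
tool_pos: [0.5465, 0.2494, 0.0835]
tcp_rot: [-0.001, 0.994, 0.111, 0.001]
force: [1.4, -1.9, 7.6]
finger_gap: 0.223
```

```bash
for i in 1 ; do python3 -m creep '[[[0,0,1,0],[0,0,2,0],[0,0,3,0],[0,0,3,0]]]'; done; python3 -m creep '[[[0,0,1,0],[0,0,2,0],[0,0,2,0]]]'
```

```text
time: 22.5
tool_pos: [0.5465, 0.2483, 0.0801]
tcp_rot: [0.0, 0.994, 0.111, 0.0]
force: [3.3, -6.2, 5.0]
finger_gap: 0.222
time: 22.8
tool_pos: [0.5463, 0.2485, 0.0781]
tcp_rot: [0.0, 0.994, 0.111, 0.0]
force: [2.2, -4.8, 3.5]
finger_gap: 0.219
```

```bash
python3 -m creep '[[[0,0.5,1,0],[0,1,2,0],[0,1,2,0]]]'; python3 -m creep '[[[0,0,1,0],[0,0,2,0],[0,0,2,0]]]'
```

```text
time: 23.1
tool_pos: [0.546, 0.2484, 0.0759]
tcp_rot: [-0.0, 0.994, 0.112, 0.0]
force: [0.1, -0.6, 5.3]
finger_gap: 0.225
time: 23.4
tool_pos: [0.546, 0.2485, 0.0756]
tcp_rot: [0.0, 0.994, 0.112, 0.0]
force: [-11.6, -7.4, 37.1]
finger_gap: 0.223
```

```bash
python3 - <<'E'
from h import *
for i in range(2):
    im=eyes.camera("wrist"); s=eyes.camera("side"); o=status.get_obs(); print(o["force"].round(1),o["torque"].round(2),o["tool_pos"].round(4))
a=cv2.resize(im[60:300,200:460,::-1],(400,370),interpolation=2); b=cv2.resize(s[140:240,225:333,::-1],(400,370),interpolation=2)
cv2.imwrite("pics/f1.png",np.hstack([a,b]))
T=par("top");S=par("side");
eyes.camera("top")
for c,P in(("top",T),("side",S)):
    for n in("lid_end_a","lid_grip"):
        for sc,uv in pins(n,c,2): print(c,n,sc,uv.round(1),onz(P,uv,.065 if "end" in n else .091).round(4))
y=np.array([np.cos(.2205+np.pi/2),np.sin(.2205+np.pi/2)])
for sg in(1,-1): print("ideal end",np.array([.546,.248])+sg*.084*y, [proj(P,[*(np.array([.546,.248])+sg*.084*y),.065])[0].round(1) for P in(T,S)])
E
```

```text
[-12.8  -7.9  37.1] [-2.09  2.63  0.17] [0.546  0.2485 0.0756]
[-11.1  -7.6  38.2] [-2.06  2.64  0.18] [0.546  0.2485 0.0756]
top lid_end_a 0.92 [255.2 248. ] [0.5602 0.167  0.065 ]
top lid_grip 0.66 [217.8 253.7] [0.5465 0.2479 0.091 ]
side lid_end_a 0.82 [263.7 165.4] [0.5343 0.3288 0.065 ]
side lid_end_a 0.74 [294.4 199.2] [0.5647 0.1623 0.065 ]
side lid_grip 0.76 [274.8 170.6] [0.5471 0.2626 0.091 ]
side lid_grip 0.18 [259.7 168. ] [0.5131 0.2892 0.091 ]
ideal end [0.52762773 0.32996621] [array([184.8, 262.2]), array([261.3, 165.7])]
ideal end [0.56437227 0.16603379] [array([255.6, 246.2]), array([293.8, 198.3])]
```

View pics/f1.png

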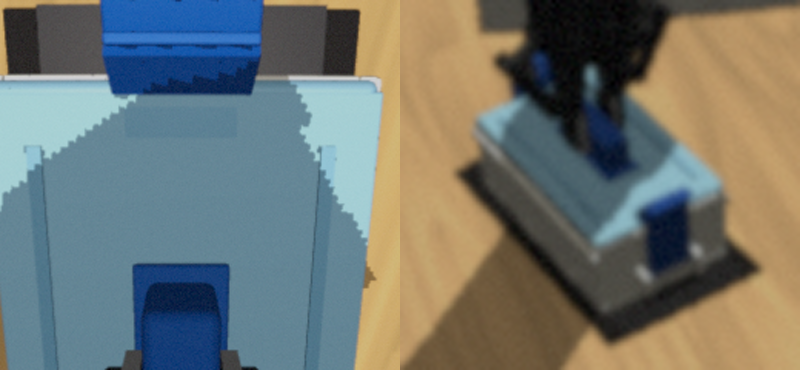

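```bash
python3 -c "
from plant import ticket,status
print(ticket.hand_in()); o=status.get_obs(); print(o['time'],o['force'],o['tool_pos'])"
```

```text
the job is handed in; nothing more can be done
None
the job is handed in; nothing more can be done
```

The samples are boxed and the job is handed in at about 24 s. The carrot stands in the orange insert, the zucchini is in the green insert, and the blue lid is pressed on with the hand still bearing down.

**Last checks, before handing in:**
- **Lid home:** the tool stopped hard at 75.6 mm, which puts the lid's origin about 51 mm above the bench.
- **Push:** it held steady at about 37–38 N downward, with about 13 N sideways.
- **Catches:** the wrist and side pictures show the lid flush on the rim, with both hooks over its ends.
- **Detectors:** the side view put the lid's ends within about 7 mm of where they should be. The top view found only one end, within about 5 mm.

**What was less certain:**
- **Zucchini:** I did not look at it again after letting it go. Its release position and heights were as planned, and the lid closed fully over it.
- **Push level:** it is well above the half kilo asked for and close to 40 N. I left it there because you asked not to back off.
- **Snaps:** I did not see each catch snap separately. The push went from about 8 N to 3.5 N before rising at the rim.
- **Carrot and zucchini heights:** triangulation from two wrist views gave mid-heights of 37 and 28 mm, against 25 and 23 mm expected. I trusted the expected heights, and both grasps held.

The tomato and the purple look-alikes were not touched.

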